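# Slide an opened phone under the low gauge bridge and close the keeper

### The arm

A 7-joint arm with a two-finger parallel gripper is mounted at the origin on a cart in front of the work surface, level with it; the furniture and walls round the work are solid. World frame = base frame: x ahead of the robot, y to its left, z up, the work surface at z = 0. Lengths are in m, angles in rad, forces in N, time in s.
With the tool pointing down it reaches from about 0.425 to 0.875 m from the base axis. Payload 4.7 kg.
Tool frame: the origin (TCP) lies between the finger pads; the fingertips stand 14 mm ahead of it and the grasp point (between the pads) lies 5 mm behind it; z points along the fingers, y is the line along which they close (so a half turn about z gives the same grasp; the last joint's range is limited). The gripper opens to 87 mm and grips with 3 to 60 N. Pads are 19 mm wide; open, the fingers measure 117 mm over their backs; the gripper's body (75 mm by 190 mm) begins 51 mm behind the grasp point.
Start: joints at [1.31, 0.321, -0.07, 1.45, 0.023, 1.371, -0.057], TCP at [0.176, -0.626, 0.237] pointing down, gripper open.
Joint ranges: [-2.86, 2.86], [-0.3, 2.09], [-1.38, 1.24], [0.06, 2.45], [-1.56, 4.7], [0.09, 2.05], [-2.69, 2.69]. Speed limits (rad/s): [2.57, 2.57, 3.14, 3.14, 3.14, 3.14, 3.14].

### API

Orientations are given as a rotation vector (axis times angle).
In Python, from bench import ctrl gives the robot as it stands.
- The arm moves only by the tool step_arm, never from a script. Its argument "commands" is a list of rows, each an object with "travel": the shift along the tool's x, y, z in m, a list of three; "turn": the turn, a rotation vector about the tool's x, y, z in degrees, a list of three. A call has 1 to 5 rows; each row is the pose to reach, as a shift and turn from the pose commanded when the call began, along the tool's axes at that moment; what a row does not reach only later rows make up. A row lasts 1/10 s, in which the tool goes at most 50 mm and 8.59 degrees, less where a joint would pass 70% of its speed; a pose out of reach is approached as far as the arm can. A call with a gripper value outside its range is refused whole. "gripper" is the opening, from 0 (shut) to 1 (fully open), set as the call begins (left out, the last holds). The fingers move at their own pace and stop on an object; "force" is the grip in N (left out, the last holds). Time passes only in rows, so rows that repeat a pose let the fingers close. It gives the time, the measured TCP pose, the force, the opening and the grip force at its end, in the units of the state.
- ctrl.get_state(): the state, without advancing time (a new reading comes with each control period).
- ctrl.get_image(name): name is "side" or "top"; returns the picture (384x512x3 uint8, red, green, blue); there is no depth.
- ctrl.camera_model(name): a dict with "fx", "fy", "cx", "cy" (pixels), "R" (3x3) and "t" (3): a world point X has camera coordinates R X + t. Camera axes: x right, y down, z forward; pixel columns grow to the right and rows downward; lengths in m; the calibration is good to about 2 mm. A picture is of the moment at which its call begins. camera_model takes no time and is no camera call.
- ctrl.close_job(): hands the job in; it is judged then, once.
The state is a dict: "time": time; "joint_positions": joint angles; "qd": joint speeds; "joint_torque": joint torques, N m; "position": TCP position; "tool_rot": TCP orientation; "ft_force": force on the tool from outside, world axes, zero at the start; "torque": the same for the moment, N m; "grip_width": opening from 0.0 (shut) to 1.0 (fully open); "grip_force": force on a finger pad.
Only numpy, scipy, OpenCV 4.12 (cv2) and the standard library are available. Lean on these libraries where they do the work, as an engineer would, in place of code of your own. Each camera call takes 0.05 s, during which the arm holds its last target. There are 200 camera calls.

### The job

Check the opened phone for a swollen battery: push the gold phone, flat on the bench and without picking it up or tipping it, lengthwise between the rails and under the low aluminium bridge until its leading end is fully home against the end stop. Then push the swinging keeper arm, the one with the black post on it, across the mouth behind the phone until it is fully closed. Leave the other things on the bench where they are, and take the hand away.

Things in the scene. Friction and masses are not known exactly. Their poses are not given: they have to be found in the camera images.
- phone: Gold phone housing, back cover off, 74 x 150 x 8 mm (solid up to 7), about 0.15 kg, free to slide on the bench. Origin: centre of its underside; y along its length, x across, z up. It starts in front of the gauge's mouth, its +y within 0.25 rad of the gauge's +x, up to 15 mm off the lane's middle. Either end may lead. Home, its centre is at x = -15 mm in the gauge frame.
- gauge: Low aluminium frame fixed to the bench, no floor (the phone slides on the bench). Origin on the bench under the middle of the bridge; +x along the lane from open mouth to end stop, y across, z up. In mm: rails 16 high, 12 thick, inner faces at y = 42 and -42, x = -37 to 68; bridge from x = -20 to 20, underside 12 above the bench, top 20.
- gauge_mouth (a point): Point on the bench in the middle of the gauge's mouth, at x = -84, y = 0 mm in the gauge frame. From x = -35 back to here the rails flare outwards at 30 degrees; here their inner faces are at about y = 67 and -67. The home phone's trailing end is at x = -90, just in front of this point.
- gauge_stop (a point): Middle of the end stop's face, at bench height: x = 60, y = 0 mm in the gauge frame. The stop is a bar 18 mm high across the lane.
- keeper (a joint): Keeper arm, 74 mm long, 10 wide, 6 to 16 above the bench, on a pin beside the mouth; rad. At 0 it points outwards and back, 135 degrees clockwise (from above) from gauge +x; grows clockwise; fully closed at its stop, 2.356: straight across the mouth along gauge +y, inner face at gauge x = -95 mm. Starts at 0.25 to 0.6. No spring; light friction holds it anywhere.
- keeper_pivot (a point): The keeper's pin axis, 11 mm above the bench, at x = -100, y = -78 mm in the gauge frame; the pin's head reaches 22 mm above the bench.
- keeper_post (a point): In the black upright post near the arm's free end, on the post's axis, 62 mm from the pin axis, 35 mm above the bench. The post is 12 mm across and its top is 46 mm above the bench. This point moves with the arm.
- spool: Spool of solder wire, 57 x 71 x 42 mm, bystander at the gauge's -y side. Origin: centre of its underside.
- tape: Roll of black tape lying flat, 72 mm across, 18 high, bystander beside the mouth at the gauge's +y side. Origin: centre of its underside.
- wick: Small flat blue roll, 42 mm across, 10 high, bystander beside the phone's start, on the side away from the robot. Origin: centre of its underside.
- stick: USB stick, 18 x 51 x 8 mm, bystander left of the phone, seen from the robot. Origin: centre of its underside.

How it is judged:
On the way:
1. the phone is pushed in under the bridge (within about 20 mm of home) while the keeper is still open (x of phone in the frame of gauge above -0.035 m and y of phone in the frame of gauge between -0.012 and 0.012 m and value of joint keeper below 2.2 rad), for 0.1 s.
At the end, for the whole second after the job is handed in: The phone lies flat on the bench under the bridge, lengthwise in the lane, its leading end against the end stop (within 6 mm), at rest, and the keeper is closed behind it (within 0.1 rad of its stop) (x of phone in the frame of gauge between -0.0215 and -0.011 m and y of phone in the frame of gauge between -0.012 and 0.012 m and angle between the y axis of phone and the x axis of gauge, either way round below 0.12 rad and height (world z) of phone below 0.003 m and angle between phone's own z axis and vertical below 0.03 rad and value of joint keeper above 2.256 rad and linear speed of phone below 0.01 m/s); the robot touches nothing.
It fails at once if the phone is lifted (8 mm or more off the bench) (height (world z) of phone above 0.008 m).
It fails at once if the phone is tipped (more than 0.1 rad) (angle between phone's own z axis and vertical above 0.1 rad).
It fails at once if a bystander (solder spool, black tape roll, blue roll or USB stick) is moved more than 15 mm (distance of any of spool, tape, wick, stick from where it was at the start of the episode above 0.015 m).
It also fails if it takes over 58 s, if anything falls off the work surface, if the arm or the gripper's body presses on something with over 40 N, if the wrist force passes 120 N, or if a joint passes its speed limit or range.

## Working session

There is one attempt and no reset: what is moved stays moved. The work goes in short steps, Python scripts to look and compute and a tool call to move; the robot and the scene stay as the last step left them, time stands still between calls to the robot, and variables do not carry over. Pictures are saved under pics/ and viewed, at most 12 in all, crops included, and the job is handed in when it is done.

Besides the shell and the picture viewer there is one more tool, called after "Emit:" as a command line: name --argument value ..., lists and objects as JSON in quotes. step_arm: Moves the arm, as the interface text tells. Its arguments: {"type":"object","properties":{"commands":{"type":"array"},"gripper":{"type":"number"},"force":{"type":"number"}},"required":["commands"]}

```bash
mkdir -p pics
python3 - <<'E'
from bench import ctrl
import cv2
for n in("top","side"):
    cv2.imwrite(f"pics/{n}0.png",cv2.resize(ctrl.get_image(n)[:,:,::-1],(800,600)))
    m=ctrl.camera_model(n);print(n,m)
s=ctrl.get_state();print(s['position'],s['tool_rot'],s['time'])
E
```

```text
top {'fx': 479.38071759833923, 'fy': 479.38071759833923, 'cx': 252.69168560905192, 'cy': 190.69278896253584, 'R': array([[ 0.0178591 , -0.99979655,  0.00937604],
       [-0.98315213, -0.01926643, -0.18177101],
       [ 0.18191467, -0.00597181, -0.98329619]]), 't': array([-0.17149883,  0.54886155,  1.31399228])}
side {'fx': 448.42301581095415, 'fy': 448.42301581095415, 'cx': 251.47291025496642, 'cy': 190.03368594089952, 'R': array([[-0.99203691, -0.12578527, -0.00638966],
       [-0.0639555 ,  0.54680793, -0.83481182],
       [ 0.10850095, -0.82775549, -0.55049831]]), 't': array([0.52273764, 0.15871612, 0.98375792])}
[ 0.17619953 -0.62517601  0.23556439] [-3.11032113e+00 -4.30103879e-01  5.17909336e-04] 0.1
```

View pics/top0.png

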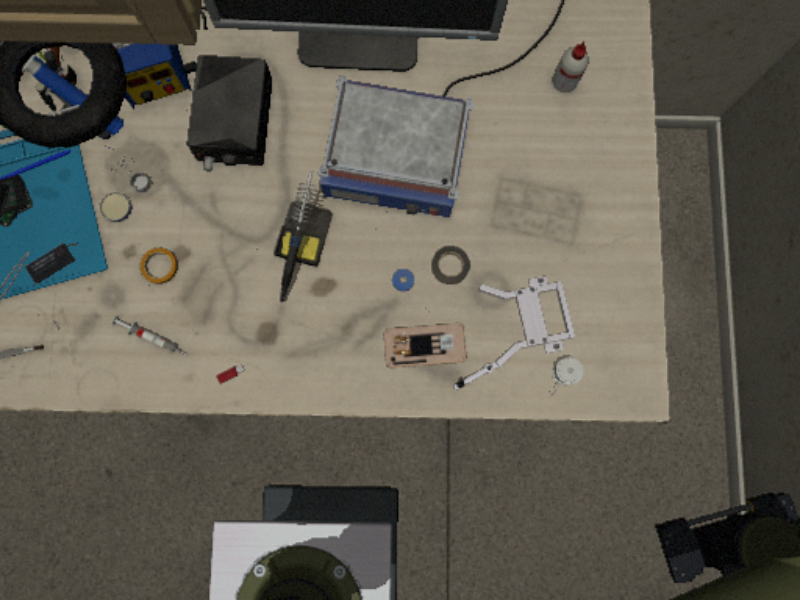

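View pics/side0.png

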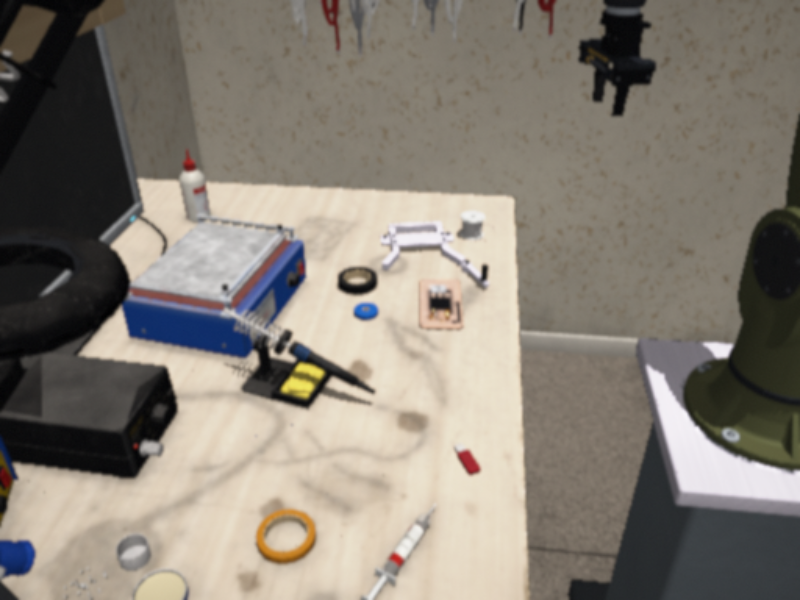

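The top view (800x600 scale) shows the phone at (425,345), the bridge at (531,318), the keeper post at (459,384), the tape at (450,264) and the wick at (403,280). The lane runs to the right, roughly along world -y. I'll take a closer crop.

```bash
cat > h.py <<'E'
from bench import ctrl
import cv2, numpy as np
def ray(n,u,v,z):
    m=ctrl.camera_model(n);R=m['R'];c=-R.T@m['t']
    d=R.T@np.array([(u-m['cx'])/m['fx'],(v-m['cy'])/m['fy'],1]);return c+d*(z-c[2])/d[2]
def proj(n,X):
    m=ctrl.camera_model(n);p=m['R']@np.array(X)+m['t'];return np.array([m['fx']*p[0]/p[2]+m['cx'],m['fy']*p[1]/p[2]+m['cy']])
def grab(n,f,x0,y0,w,h,s):
    im=ctrl.get_image(n)[:,:,::-1];cv2.imwrite(f"pics/{f}_raw.png",im)
    cv2.imwrite(f"pics/{f}.png",cv2.resize(im[y0:y0+h,x0:x0+w],None,fx=s,fy=s,interpolation=cv2.INTER_CUBIC));return im
E
python3 - <<'E'
from h import *
im=grab("top","c1",235,150,160,110,5)
hsv=cv2.cvtColor(im,cv2.COLOR_BGR2HSV)
print(hsv[222,250],hsv[233,262],hsv[205,300],hsv[205,338],hsv[180,340])
E
```

```text
[ 15  83 156] [ 14  83 163] [ 19  50 152] [170   4 175] [173   6 174]
```

View pics/c1.png

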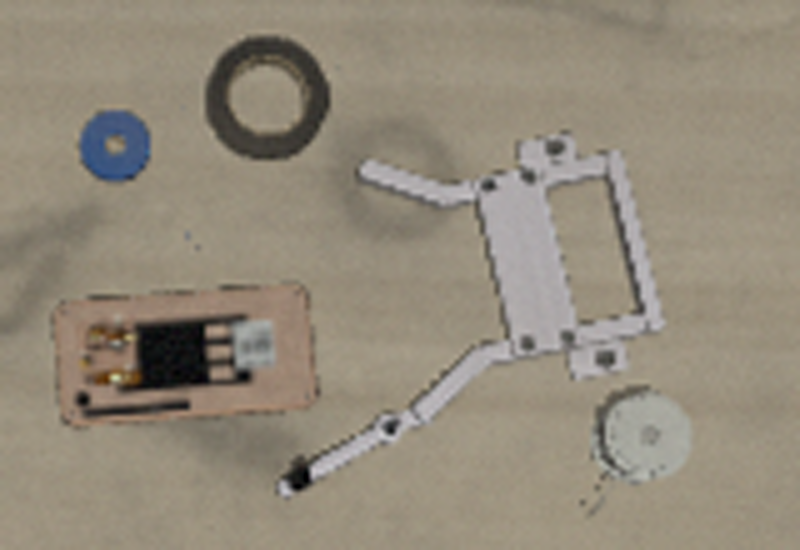

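The crop shows the bridge with corners near (475,190), (545,178), (577,340) and (512,355), the pivot at (392,427), the post top near (300,468), and the phone spanning (55..318, 285..425).

```bash
cat > m.py <<'E'
from h import *
def phone(im):
    hsv=cv2.cvtColor(im,cv2.COLOR_BGR2HSV)
    m=cv2.inRange(hsv,(5,65,80),(17,255,255));m[:195]=0;m[250:]=0;m[:,:235]=0;m[:,375:]=0
    m=cv2.morphologyEx(m,cv2.MORPH_OPEN,np.ones((2,2)))
    cs,_=cv2.findContours(m,cv2.RETR_EXTERNAL,cv2.CHAIN_APPROX_NONE);c=max(cs,key=cv2.contourArea)
    P=np.array([ray("top",u,v,.008)[:2] for u,v in c[:,0]+0.0],np.float32)*1000
    return cv2.minAreaRect(P)
E
python3 - <<'E'
from m import *
im=cv2.imread("pics/c1_raw.png")
print("phone",phone(im))
hsv=cv2.cvtColor(im,cv2.COLOR_BGR2HSV)
m=cv2.inRange(hsv,(0,0,120),(180,25,255));m[:,:300]=0;m[:170]=0;m[225:]=0;m[:,375:]=0
b=cv2.morphologyEx(m,cv2.MORPH_OPEN,np.ones((9,9)))
cs,_=cv2.findContours(b,cv2.RETR_EXTERNAL,cv2.CHAIN_APPROX_NONE);c=max(cs,key=cv2.contourArea)
P=np.array([ray("top",u,v,.02)[:2] for u,v in c[:,0]+0.0],np.float32)*1000
print("bridge",cv2.minAreaRect(P))
cr=lambda u,v,z:ray("top",235+u/5-.4,150+v/5-.4,z)*1000
for n,u,v,z in[("pivot",392,427,.022),("post",300,466,.046),("stopL",615,152,.018),("stopR",662,328,.018),("posthi",303,462,.046),
 ("bTL",475,190,.02),("bTR",545,178,.02),("bBR",577,340,.02),("bBL",512,355,.02),("flareL",362,172,.016),("tape",268,97,.018),("wick",115,145,.01)]:print(n,cr(u,v,z).round(1))
E
```

```text
phone ((476.57537841796875, -174.05328369140625), (52.66320037841797, 32.0484733581543), 1.0600602626800537)
bridge ((530.7966918945312, -415.9922790527344), (90.48483276367188, 40.38789749145508), 12.211224555969238)
pivot [ 431.7 -336.4   22. ]
post [ 406.6 -281.4   46. ]
stopL [ 596.1 -468.8   18. ]
stopR [ 492.4 -493.8   18. ]
posthi [ 408.9 -283.1   46. ]
bTL [ 571.3 -385.9   20. ]
bTR [ 579.3 -427.    20. ]
bBR [ 484.2 -443.9   20. ]
bBL [ 474.8 -406.2   20. ]
flareL [ 581.6 -320.3   16. ]
tape [ 625.1 -264.8   18. ]
wick [ 596.1 -175.3   10. ]
```

```bash
cat > g.py <<'E'
from h import *
O=np.array([530,-416.]);a=np.radians(12.5)
EX=np.array([np.sin(a),-np.cos(a)]);EY=np.array([np.cos(a),np.sin(a)])
def tog(p):d=np.array(p[:2])-O;return np.array([d@EX,d@EY])
def tow(x,y):return O+x*EX+y*EY
def tool():
    from scipy.spatial.transform import Rotation as Ro
    s=ctrl.get_state();R=Ro.from_rotvec(s['tool_rot']).as_matrix();p=np.array(s['position'])*1000;return s,R,p
def delta(x,y,z,off=0):
    # gauge target (mm); off: deg world yaw of tool x from -EX
    s,R,p=tool();w=tow(x,y);d=np.array([w[0],w[1],z])-p
    yaw=np.degrees(np.arctan2(R[1,0],R[0,0]));want=np.degrees(np.arctan2(-EX[1],-EX[0]))+off
    print("t",s['time'],"gauge",tog(p).round(1),"z",p[2].round(1),"travel",(R.T@d).round(1),"turnz",round(yaw-want,1),"F",np.round(s['ft_force'],1),"tilt",np.round(R[:,2],3))
E
python3 - <<'E'
from g import *
cr=lambda u,v,z:ray("top",235+u/5-.4,150+v/5-.4,z)*1000
C=[cr(*q,.007)[:2] for q in[(54,300),(308,283),(319,408),(68,428)]]
print([tog(c).round(1) for c in C],tog(np.mean(C,0)))
h=(C[1]+C[2]-C[0]-C[3]);e=(C[0]+C[1]-C[2]-C[3])
for v in(h,):d=tog(v+O);print("phone heading in gauge deg",np.degrees(np.arctan2(d[1],d[0])),np.linalg.norm(h)/2,np.linalg.norm(e)/2)
print("tape,wick",tog((625,-265)),tog((596,-175)))
delta(-247,0,237)
E
```

```text
[array([-274. ,   33.7]), array([-126.3,   14.2]), array([-135.8,  -58.6]), array([-280.8,  -41.2])] [-204.24037408  -12.98414722]
phone heading in gauge deg -7.206106934710638 147.4568570368947 74.28801043872083
tape,wick [-126.85893375  125.43050238] [-221.0023232   116.59748343]
t 0.15 gauge [ 127.7 -390.7] z 235.7 travel [ 411.3 -352.    -0.8] turnz -86.8 F [-0.4  0.6  0.7] tilt [-0.     0.001 -1.   ]
```

Emit:
step_arm --commands '[{"travel":[0.038,-0.032,0],"turn":[0,0,-8]},{"travel":[0.076,-0.064,0],"turn":[0,0,-16]},{"travel":[0.114,-0.096,0],"turn":[0,0,-24]},{"travel":[0.152,-0.128,0],"turn":[0,0,-32]},{"travel":[0.19,-0.16,0],"turn":[0,0,-40]}]' --gripper 0.45

```text
time: 0.65
position: [0.3166, -0.4181, 0.2364]
tool_rot: [2.773, 1.477, -0.0]
ft_force: [1.4, 0.1, 0.6]
grip_width: 0.635
grip_force: 0.0
```

```bash
python3 -c "
from g import *
delta(-305,-4,120,-7.2)"
```

```text
t 0.65 gauge [ -44.1 -208.8] z 236.4 travel [328.3 -47.8 116.3] turnz -39.2 F [1.4 0.1 0.6] tilt [-0. -0. -1.]
```

Emit:
step_arm --commands '[{"travel":[0.045,-0.007,0],"turn":[0,0,-8]},{"travel":[0.09,-0.014,0],"turn":[0,0,-16]},{"travel":[0.135,-0.021,0.01],"turn":[0,0,-24]},{"travel":[0.18,-0.028,0.03],"turn":[0,0,-32]},{"travel":[0.225,-0.034,0.05],"turn":[0,0,-38]}]'

```text
time: 1.15
position: [0.4149, -0.2134, 0.1863]
tool_rot: [2.141, 2.297, -0.001]
ft_force: [0.5, -0.8, 0.8]
grip_width: 0.451
grip_force: 0.0
```

Emit:
step_arm --commands '[{"travel":[0,0,0]}]'

```text
$.commands[0]: bad value
```

```bash
python3 -c "
from g import *
delta(-305,-4,60,-7.2)"
```

```text
t 1.15 gauge [-222.7  -68.6] z 186.3 travel [ 91.1  51.6 126.2] turnz -1.3 F [ 0.5 -0.8  0.8] tilt [ 0.001 -0.001 -1.   ]
```

Emit:
step_arm --commands '[{"travel":[0.03,0.017,0.02],"turn":[0,0,-1]},{"travel":[0.06,0.035,0.05],"turn":[0,0,-1]},{"travel":[0.085,0.05,0.085],"turn":[0,0,-1]},{"travel":[0.091,0.052,0.126],"turn":[0,0,-1]},{"travel":[0.091,0.052,0.126],"turn":[0,0,-1]}]'

```text
time: 1.65
position: [0.4562, -0.1178, 0.0559]
tool_rot: [-2.116, -2.308, 0.005]
ft_force: [-0.7, 0.2, 0.6]
grip_width: 0.448
grip_force: 0.0
```

Run:
```python
from g import *
delta(-305,-4,18,-7.2)
grab("top","c2",225,150,160,110,5)
```

```text
t 1.65 gauge [-307.1   -7.5] z 55.9 travel [-1.8  4.1 37.8] turnz -0.3 F [-0.7  0.2  0.6] tilt [-0.01   0.005 -1.   ]
```

View pics/c2.png

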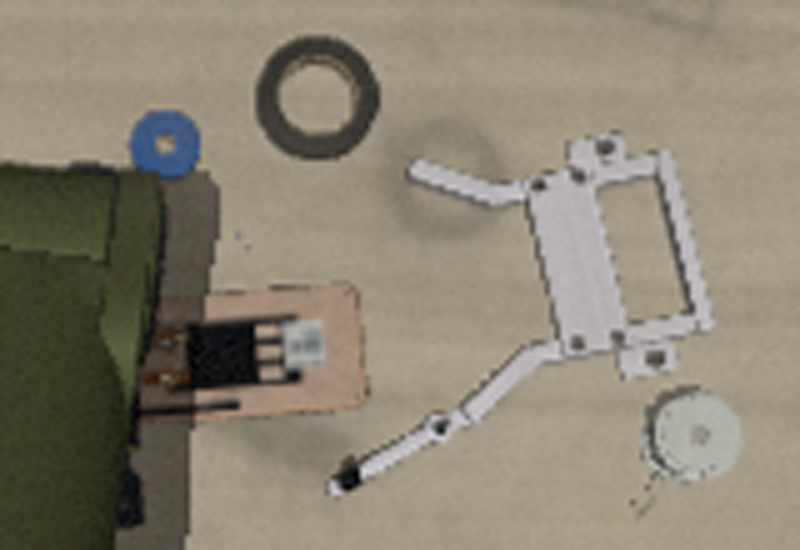

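The phone hasn't moved and the hand is behind its trailing end. I'm lowering now and will start the slow push.

Emit:
step_arm --commands '[{"travel":[0,0.004,0.02],"turn":[0,0,0]},{"travel":[0,0.004,0.035],"turn":[0,0,0]},{"travel":[0,0.004,0.0385],"turn":[0,0,0]},{"travel":[0,0.004,0.0385],"turn":[0,0,0]}]'

```text
time: 2.1
position: [0.4648, -0.1216, 0.0232]
tool_rot: [2.128, 2.309, -0.0]
ft_force: [0.6, 1.0, 0.1]
grip_width: 0.449
grip_force: 0.0
```

Run:
```python
from g import *
delta(-270,-4,17.5,-4)
grab("side","s2",230,100,160,120,5)
```

```text
t 2.1 gauge [-301.5    0. ] z 23.2 travel [-31.8   0.3   5.7] turnz -3.8 F [0.6 1.  0.1] tilt [ 0.001 -0.001 -1.   ]
```

View pics/s2.png

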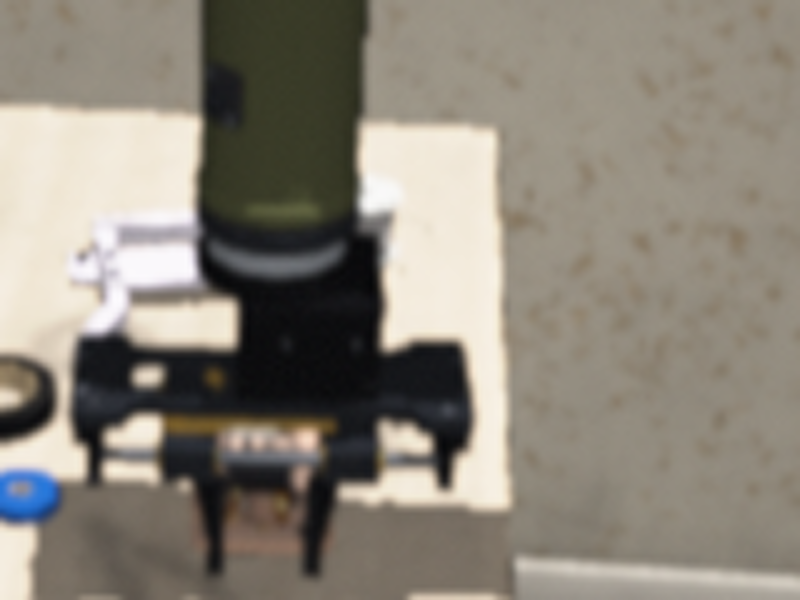

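The side view shows both fingers centred behind the phone's near end, clear of the wick. I'll lower to about 3 mm tip clearance and push.

Emit:
step_arm --commands '[{"travel":[0,0,0.003],"turn":[0,0,0]},{"travel":[0,0,0.0045],"turn":[0,0,0]},{"travel":[-0.006,0.0,0.0045],"turn":[0,0,0]},{"travel":[-0.014,0.0,0.0045],"turn":[0,0,0]},{"travel":[-0.022,0.001,0.0045],"turn":[0,0,-0.5]}]'

```text
time: 2.65
position: [0.467, -0.1428, 0.0176]
tool_rot: [-2.117, -2.321, 0.0]
ft_force: [-0.3, 2.1, 1.0]
grip_width: 0.449
grip_force: 1.0
```

Run:
```python
from g import *
delta(-230,-1,17.5,-3.5)
```

```text
t 2.65 gauge [-280.4   -2.4] z 17.6 travel [-49.8   7.7   0.1] turnz -3.7 F [-0.3  2.1  1. ] tilt [-0.  0. -1.]
```

Emit:
step_arm --commands '[{"travel":[-0.01,0.0015,0],"turn":[0,0,-0.7]},{"travel":[-0.02,0.003,0],"turn":[0,0,-1.4]},{"travel":[-0.03,0.005,0],"turn":[0,0,-2.2]},{"travel":[-0.04,0.0065,0],"turn":[0,0,-3]},{"travel":[-0.05,0.008,0],"turn":[0,0,-3.8]}]'

```text
time: 3.15
position: [0.4798, -0.1922, 0.0175]
tool_rot: [-2.038, -2.391, 0.0]
ft_force: [-1.2, 2.4, 1.5]
grip_width: 0.449
grip_force: 1.2
```

Run:
```python
from g import *
delta(-190,0,17.5,0)
grab("top","c3",235,150,160,110,5)
```

```text
t 3.15 gauge [-229.4   -0.6] z 17.5 travel [-39.3   2.9  -0. ] turnz -3.4 F [-1.2  2.4  1.5] tilt [-0.  0. -1.]
```

View pics/c3.png

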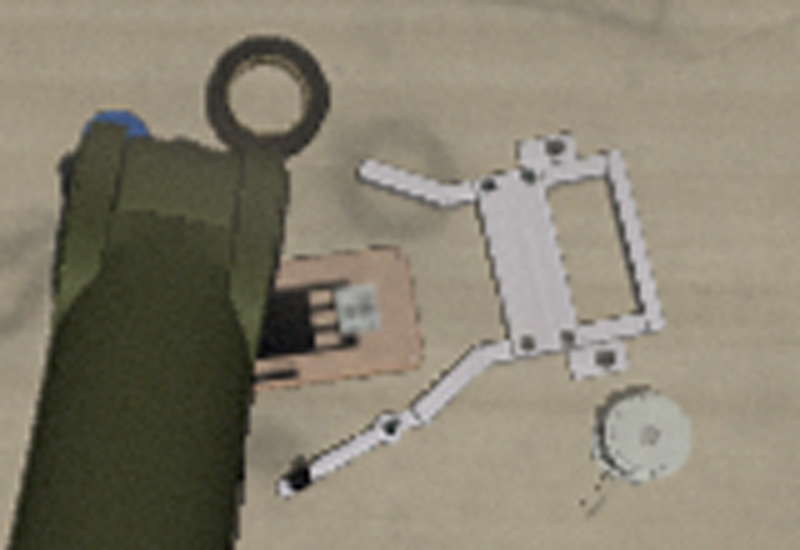

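The phone follows the hand, with leading corners near (400,247) and (424,368), heading almost in line with the lane.

Emit:
step_arm --commands '[{"travel":[-0.01,0.0007,0],"turn":[0,0,-0.9]},{"travel":[-0.02,0.0014,0],"turn":[0,0,-1.8]},{"travel":[-0.03,0.002,0],"turn":[0,0,-2.6]},{"travel":[-0.04,0.003,0],"turn":[0,0,-3.4]}]'

```text
time: 3.6
position: [0.4889, -0.2314, 0.0175]
tool_rot: [-1.966, -2.45, 0.0]
ft_force: [-1.0, 1.3, 0.2]
grip_width: 0.454
grip_force: 0.8
```

Run:
```python
from g import *
cr=lambda u,v,z:ray("top",235+u/5-.4,150+v/5-.4,z)*1000
print("prev front",tog(cr(402,247,.007)),tog(cr(424,370,.007)))
im=grab("top","c4",235,150,160,110,5)
delta(-150,0,17.5,0)
```

```text
prev front [-67.59723891  24.12875729] [-71.14833358 -49.1333553 ]
t 3.65 gauge [-186.8   -0.2] z 17.6 travel [-36.8   0.3   0.2] turnz -0.1 F [ 0.3 -2.1  0.2] tilt [ 0.001 -0.002 -1.   ]
```

View pics/c4.png

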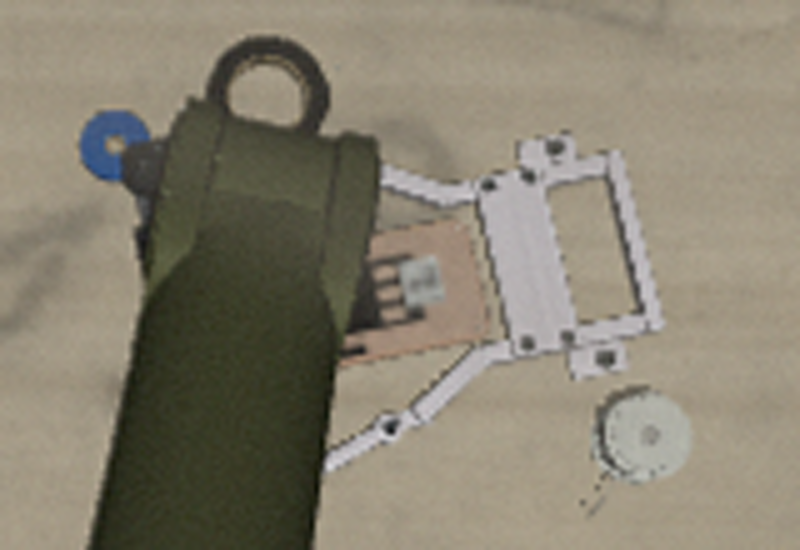

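The phone is now parallel to the lane, with its leading edge from (465,222) to (490,340), about to go under the bridge and a few mm towards -y. I'll go on straight with a slight +y bias.

Emit:
step_arm --commands '[{"travel":[-0.01,0.001,0],"turn":[0,0,0]},{"travel":[-0.02,0.002,0],"turn":[0,0,0]},{"travel":[-0.03,0.003,0],"turn":[0,0,0]},{"travel":[-0.04,0.003,0],"turn":[0,0,0]},{"travel":[-0.05,0.003,0],"turn":[0,0,0]}]'

```text
time: 4.15
position: [0.5028, -0.2794, 0.0175]
tool_rot: [-1.968, -2.449, 0.0]
ft_force: [0.1, 1.4, 0.5]
grip_width: 0.45
grip_force: 0.7
```

Emit:
step_arm --commands '[{"travel":[-0.008,0,0],"turn":[0,0,0]},{"travel":[-0.016,0,0],"turn":[0,0,0]},{"travel":[-0.024,0,0],"turn":[0,0,0]}]'

```text
time: 4.45
position: [0.5079, -0.3025, 0.0175]
tool_rot: [-1.967, -2.449, 0.0]
ft_force: [-0.2, 1.2, 0.8]
grip_width: 0.449
grip_force: 0.7
```

Run:
```python
from g import *
im=grab("top","c5",235,150,160,110,5)
delta(-98,0,17.5,0)
```

```text
t 4.5 gauge [-113.7    2.7] z 17.6 travel [-15.7  -2.7   0.1] turnz -0.1 F [ 0.5 -1.1 -0.7] tilt [ 0.001 -0.001 -1.   ]
```

View pics/c5.png

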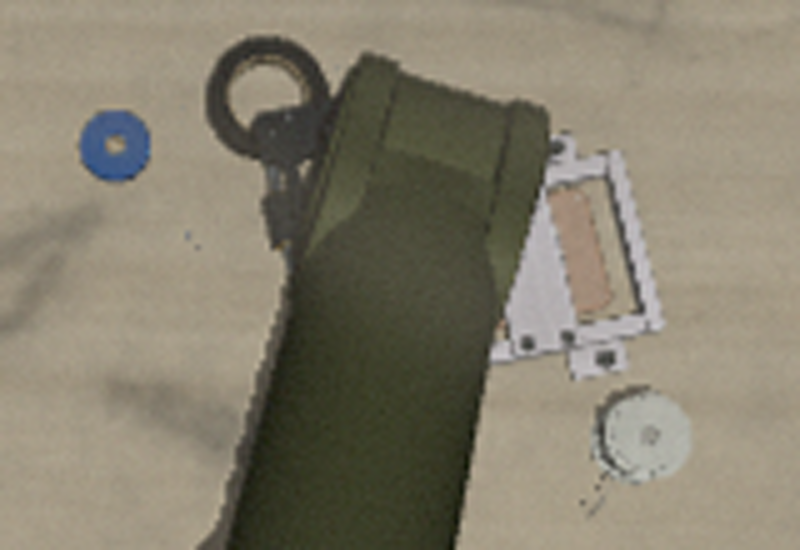

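The phone is through the bridge, with its leading edge near x=605 and about 14 mm left to the stop. I'll push slowly until it makes contact.

Emit:
step_arm --commands '[{"travel":[-0.005,0,0],"turn":[0,0,0]},{"travel":[-0.01,0,0],"turn":[0,0,0]},{"travel":[-0.013,0,0],"turn":[0,0,0]},{"travel":[-0.0145,0,0],"turn":[0,0,0]}]'

```text
time: 4.9
position: [0.5107, -0.3153, 0.0174]
tool_rot: [-1.966, -2.448, -0.001]
ft_force: [-2.7, 5.0, 3.6]
grip_width: 0.449
grip_force: 2.7
```

Emit:
step_arm --commands '[{"travel":[-0.001,0,0],"turn":[0,0,0]},{"travel":[-0.002,0,0],"turn":[0,0,0]},{"travel":[-0.003,0,0],"turn":[0,0,0]}]'

```text
time: 5.2
position: [0.5108, -0.3155, 0.0174]
tool_rot: [-1.962, -2.446, -0.003]
ft_force: [-5.0, 9.2, 6.6]
grip_width: 0.45
grip_force: 5.1
```

The stop is felt: the hand stays put while the force rises. I'm backing off, raising and shutting the fingers.

Emit:
step_arm --commands '[{"travel":[0.012,0,0],"turn":[0,0,0]},{"travel":[0.025,0,0],"turn":[0,0,0]},{"travel":[0.025,0,-0.04],"turn":[0,0,0]},{"travel":[0.025,0,-0.08],"turn":[0,0,0]},{"travel":[0.025,0,-0.08],"turn":[0,0,0]}]' --gripper 0.0

```text
time: 5.7
position: [0.51, -0.2961, 0.1036]
tool_rot: [1.959, 2.441, 0.0]
ft_force: [1.0, 0.4, 0.8]
grip_width: 0.083
grip_force: 0.0
```

Run:
```python
from g import *
delta(-152,-126,90,0)
```

```text
t 5.7 gauge [-121.4    6.4] z 103.6 travel [  30.7 -132.5   12.3] turnz -0.0 F [1.  0.4 0.8] tilt [ 0.009 -0.007 -1.   ]
```

Emit:
step_arm --commands '[{"travel":[0.01,-0.044,0],"turn":[0,0,0]},{"travel":[0.02,-0.088,0],"turn":[0,0,0]},{"travel":[0.031,-0.132,0.0],"turn":[0,0,0]},{"travel":[0.031,-0.132,0.01],"turn":[0,0,0]},{"travel":[0.031,-0.132,0.01],"turn":[0,0,0]}]'

```text
time: 6.2
position: [0.369, -0.2927, 0.0866]
tool_rot: [-1.969, -2.447, 0.002]
ft_force: [-0.0, 0.5, -0.3]
grip_width: 0.006
grip_force: 0.0
```

Run:
```python
from g import *
delta(-152,-126,38,0)
im=grab("side","s3",255,100,100,90,6)
```

```text
t 6.2 gauge [-155.2 -130.5] z 86.6 travel [-3.2  4.6 48.6] turnz -0.2 F [-0.   0.5 -0.3] tilt [-0.001 -0.001 -1.   ]
```

View pics/s3.png

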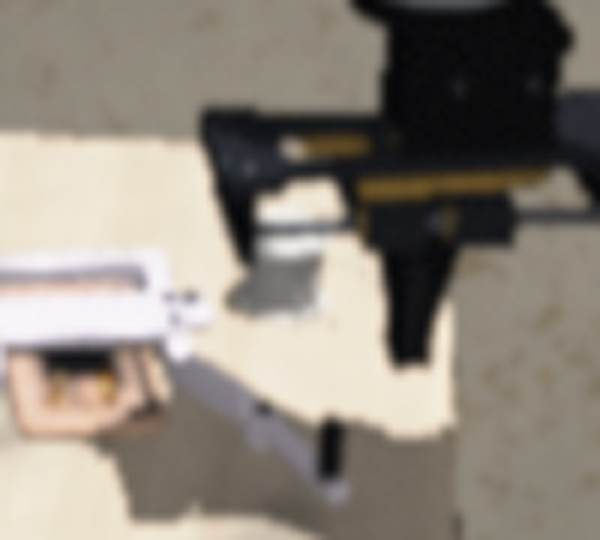

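The hand is on the outer side of the post and clear of it; the phone is home under the bridge. Next I work out the keeper sweep.

Emit:
step_arm --commands '[{"travel":[-0.002,0.003,0.025],"turn":[0,0,0]},{"travel":[-0.002,0.003,0.045],"turn":[0,0,0]},{"travel":[-0.002,0.003,0.047],"turn":[0,0,0]},{"travel":[-0.002,0.003,0.047],"turn":[0,0,0]}]'

```text
time: 6.65
position: [0.3751, -0.2935, 0.0405]
tool_rot: [-1.965, -2.45, -0.002]
ft_force: [0.2, 0.7, 0.7]
grip_width: 0.003
grip_force: 0.0
```

Run:
```python
from g import *
delta(-152,-120,38,0)
s,R,p=tool();g0=tog(p)
for phi in np.arange(.6,2.5,.15):
    th=-np.radians(135)-phi;u=np.array([np.cos(th),np.sin(th)]);t=np.array([u[1],-u[0]])
    d=6+min(10/max(abs(t[0]),1e-6),15/max(abs(t[1]),1e-6))
    P=np.array([-100,-78])+62*u-d*t
    q=P-g0;print(phi.round(2),P.round(),"tool dx,dy",(-q[0]).round(),q[1].round())
```

```text
t 6.65 gauge [-153.1 -124.8] z 40.5 travel [-1.1  4.8  2.5] turnz 0.0 F [0.2 0.7 0.7] tilt [ 0.     0.001 -1.   ]
0.6 [-157. -110.] tool dx,dy 4.0 14.0
0.75 [-161. -101.] tool dx,dy 8.0 24.0
0.9 [-164.  -92.] tool dx,dy 11.0 33.0
1.05 [-165.  -83.] tool dx,dy 12.0 42.0
1.2 [-166.  -74.] tool dx,dy 13.0 51.0
1.35 [-165.  -65.] tool dx,dy 12.0 60.0
1.5 [-161.  -53.] tool dx,dy 8.0 71.0
1.65 [-155.  -43.] tool dx,dy 2.0 82.0
1.8 [-148.  -35.] tool dx,dy -5.0 90.0
1.95 [-140.  -28.] tool dx,dy -13.0 97.0
2.1 [-132.  -22.] tool dx,dy -22.0 103.0
2.25 [-123.  -18.] tool dx,dy -31.0 107.0
2.4 [-113.  -15.] tool dx,dy -40.0 109.0
```

Emit:
step_arm --commands '[{"travel":[0.004,0.014,0.001],"turn":[0,0,0]},{"travel":[0.008,0.024,0.001],"turn":[0,0,0]},{"travel":[0.011,0.033,0.001],"turn":[0,0,0]},{"travel":[0.012,0.042,0.001],"turn":[0,0,0]},{"travel":[0.013,0.051,0.001],"turn":[0,0,0]}]'

```text
time: 7.15
position: [0.4217, -0.2706, 0.04]
tool_rot: [1.967, 2.449, -0.001]
ft_force: [-1.2, -1.2, -0.4]
grip_width: 0.005
grip_force: 0.5
```

Emit:
step_arm --commands '[{"travel":[-0.001,0.009,0],"turn":[0,0,0]},{"travel":[-0.005,0.02,0],"turn":[0,0,0]},{"travel":[-0.011,0.031,0],"turn":[0,0,0]},{"travel":[-0.018,0.039,0],"turn":[0,0,0]},{"travel":[-0.026,0.046,0],"turn":[0,0,0]}]'

```text
time: 7.65
position: [0.4727, -0.2856, 0.0394]
tool_rot: [-1.967, -2.449, -0.002]
ft_force: [-0.7, 0.9, -1.0]
grip_width: 0.004
grip_force: 0.3
```

Run:
```python
from g import *
delta(-113,-15,38,0)
im=grab("side","s4",255,100,100,90,6)
```

```text
t 7.65 gauge [-139.7  -27.7] z 39.4 travel [-26.7  12.7   1.3] turnz -0.0 F [-0.7  0.9 -1. ] tilt [ 0.     0.001 -1.   ]
```

View pics/s4.png

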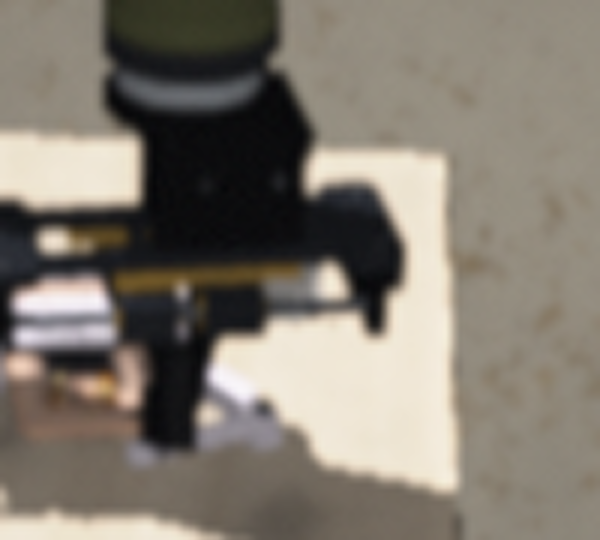

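The arm has swung with the finger: its tip is at (145,452) and the post is hidden behind the finger. On to the stop.

Emit:
step_arm --commands '[{"travel":[-0.008,0.006,0],"turn":[0,0,0]},{"travel":[-0.017,0.01,0],"turn":[0,0,0]},{"travel":[-0.025,0.012,0],"turn":[0,0,0]},{"travel":[-0.028,0.012,0],"turn":[0,0,0]},{"travel":[-0.03,0.012,0],"turn":[0,0,0]}]'

```text
time: 8.2
position: [0.4886, -0.3061, 0.0391]
tool_rot: [-1.958, -2.443, -0.007]
ft_force: [-6.7, 17.4, 12.0]
grip_width: 0.002
grip_force: 9.1
```

Emit:
step_arm --commands '[{"travel":[-0.001,0,0],"turn":[0,0,0]},{"travel":[-0.002,0,0],"turn":[0,0,0]},{"travel":[-0.003,0,0],"turn":[0,0,0]}]'

```text
time: 8.5
position: [0.4887, -0.3063, 0.039]
tool_rot: [-1.954, -2.441, -0.008]
ft_force: [-7.8, 21.1, 13.9]
grip_width: 0.003
grip_force: 11.2
```

```bash
python3 -c "
from g import *
delta(-113,-15,38,0)"
```

```text
t 8.5 gauge [-116.   -16.6] z 39.0 travel [-3.   1.6  0.9] turnz 0.2 F [-7.8 21.1 13.9] tilt [-0.008  0.013 -1.   ]
```

The force rises with the finger at x = -116, which is where the closed post should be. Retracting.

Emit:
step_arm --commands '[{"travel":[0.012,0,0],"turn":[0,0,0]},{"travel":[0.03,0,0],"turn":[0,0,0]},{"travel":[0.03,0,-0.04],"turn":[0,0,0]},{"travel":[0.03,0,-0.085],"turn":[0,0,0]},{"travel":[0.05,0,-0.13],"turn":[0,0,0]}]'

```text
time: 9.0
position: [0.4792, -0.2699, 0.1711]
tool_rot: [1.972, 2.444, -0.001]
ft_force: [0.7, -1.4, 1.0]
grip_width: 0.011
grip_force: 0.0
```

Emit:
step_arm --commands '[{"travel":[0.045,0,0],"turn":[0,0,0]},{"travel":[0.09,0,0],"turn":[0,0,0]},{"travel":[0.135,0,0],"turn":[0,0,0]},{"travel":[0.18,0,0],"turn":[0,0,0]},{"travel":[0.2,0,0],"turn":[0,0,0]}]'

```text
time: 9.5
position: [0.4361, -0.0682, 0.17]
tool_rot: [1.962, 2.452, -0.001]
ft_force: [-0.3, -0.8, 0.4]
grip_width: 0.01
grip_force: 0.0
```

Run:
```python
from g import *
im=grab("top","c6",235,150,160,110,5)
```

```text
(no output)
```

View pics/c6.png

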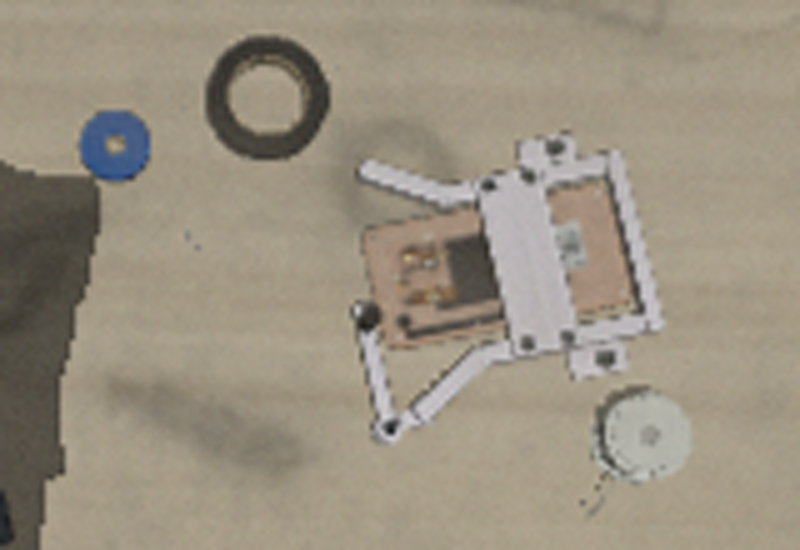

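The phone fills the lane up to the stop (edge at about x=635), and the keeper lies across the mouth from (390,427) to (366,317). The bystanders haven't moved. A quick angle check, then I'll hand in.

Run:
```python
from g import *
cr=lambda u,v,z:ray("top",235+u/5-.4,150+v/5-.4,z)*1000
p=tog(cr(392,427,.022));q=tog(cr(367,313,.046));d=q-p
phi=(-np.radians(135)-np.arctan2(d[1],d[0]))%(2*np.pi);print(p,q,phi)
T=(tog(cr(362,230,.007))+tog(cr(388,348,.007)))/2;print("trailing",T)
if 2.2<phi<2.5 and abs(T[0]+90)<6: print(ctrl.close_job())
```

```text
[-99.01442136 -78.71033236] [-102.23274332  -14.2771925 ] 2.306287725082974
trailing [-88.63846851   3.11304967]
the job is handed in; nothing more can be done
None
```

The job is handed in: the phone was pushed flat under the bridge and home against the end stop, the keeper is closed behind it, and the hand is clear. My last camera check put the keeper at about 2.31 rad and the phone's trailing end at about x = -89 mm, and the other things on the bench looked unmoved. No verdict came back.

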